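Wedge a gel cassette tight against the gasket of an electrophoresis tank

ROBOT

A 6-joint arm with a two-finger parallel gripper is mounted at the origin on a cart in front of the work surface, level with it; the furniture and walls round the work are solid. World frame = base frame: x ahead of the robot, y to its left, z up, the work surface at z = 0. Lengths are in m, angles in rad, forces in N, time in s.
With the tool pointing down it reaches from about 0.225 to 0.875 m from the base axis. Payload 3.4 kg.
Tool frame: the origin (TCP) lies at the very end of the fingers, on their centre line; the grasp point (between the pads) lies 19 mm behind it; z points along the fingers, y is the direction in which the jaws open and shut (so a half turn about z gives the same grasp; the last joint's range is limited). The gripper opens to 85 mm and grips with 20 to 120 N. Pads are 22 mm wide; open, the fingers measure 114 mm over their backs; the gripper's body (76 mm by 85 mm) begins 54 mm behind the grasp point. The pads swing forward as they close: fully open they stand 13 mm farther back than shut.
Start: joints at [1.169, 0.276, 1.505, -0, 1.361, -0.121], TCP at [0.159, 0.553, 0.231] pointing down, gripper open.
Joint ranges: [-2.89, 2.89], [-0.75, 2.08], [0.22, 2.7], [-1.18, 4.32], [0.11, 2.71], [-2.7, 2.7]. Speed limits (rad/s): [2.57, 2.57, 3.14, 3.14, 3.14, 3.14].

INTERFACE

Orientations are given as a unit quaternion [w, x, y, z].
In Python, from rig import telemetry, optics, order gives the robot as it stands.
- The arm moves only by the shell command python3 -m creep 'ROWS' [FORCE]. ROWS is a JSON object of lists of equal length, an entry for each row: "slide": the shift along the world's x, y, z normalised to -1 to 1, where 1 is 0.15 m, a list of three; "twist": the turn, a rotation vector about the world's x, y, z normalised to -1 to 1, where 1 is 360 degrees, a list of three; "fingers": the gripper's target within -1 to 1 (fully open at 1, half-way at 0, shut at -1). A call has 1 to 20 rows; each row is the pose to reach, as a shift and turn from the pose commanded when the call began, turning the shorter way round; what a row does not reach only later rows make up. A row lasts 1/10 s, in which the tool goes at most 50 mm and 8.59 degrees, less where a joint would pass 70% of its speed; a pose out of reach is approached as far as the arm can. A call with a number of a shift or a turn outside -1 to 1 is refused whole. A call with a gripper value outside its range is refused whole. The fingers move at their own pace and stop on an object; FORCE is the grip in N (left out, the last holds). Time passes only in rows, so rows that repeat a pose let the fingers close. It gives the time, the measured TCP pose, the force and the opening at its end, in the units of the state.
- telemetry.get_state(): the state, without advancing time (a new reading comes with each control period).
- optics.get_image(name): name is "scene" or "top"; returns a dict with "img" (480x640x3 uint8, blue, green, red), "depth" (480x640 float32, m along the optical axis (not along the pixel's ray), 0 where there is no reading), "fovy" (degrees; the focal length in pixels is half the picture's height over the tangent of half this angle, whatever the lens; pixels are square), "cx", "cy" (the principal point, pixels), "world_from_camera" (4x4, takes a point from camera to world coordinates). Camera axes: x right, y down, z forward; pixel columns grow to the right and rows downward; lengths in m; the calibration is good to about 2 mm. A picture is of the moment at which its call begins.
- order.sign_off(): hands the job in, once; it reports no verdict.
The state is a dict: "clock": time; "qpos": joint angles; "qd": joint speeds; "effort": joint torques, N m; "position": TCP position; "ee_rot": TCP orientation; "contact_force": force on the tool from outside, world axes, zero at the start; "moment": the same for the moment, N m; "width": finger opening in m.
Only numpy, scipy, OpenCV 4.12 (cv2) and the standard library are available. Lean on these libraries where they do the work, as an engineer would, in place of code of your own. Each camera call takes 0.05 s, during which the arm holds its last target.

TASK

Load the gel cassette from the rack into the open cell of the electrophoresis tank, standing upright against the gasket of the core (the other cell is shut by a grey blanking plate). Then slide the green wedge down into the gap between the cassette and the tank's sloping ramp, sloping face to the ramp, and press it fully home so that the cassette is squeezed flush against the gasket. Keep hold of it for the leak test that follows: the program finishes while still holding the wedge pressed down. Leave the two bottles and the timer where they are.

Things in the scene. Friction and masses are not known exactly. Their poses are not given: they have to be found in the camera images.
- tank: Clear open-topped tank, fixed, 122 (x) x 156 (y) x 80 mm, origin mid-underside. A dark core (78 mm high, jack pins to 87 at x +-47) stands in the plane y=0, a cell 112 mm long (x) on each side. Distances from y=0: gasket face 24 mm (heights 15-75); light outer ramp 40 mm at height 11 (pad top), leaning out 0.4 mm per mm of height to 67 mm at 78.
- floor_pad: Grey pad 104 x 19 x 3 mm, fixed on the floor of the OPEN cell, which is the tank's +y or -y one; turned like the tank. Origin mid-underside: 30 mm from the tank's plane y=0, 8 mm above the bench. Cassette and wedge stand on its top (height 11 mm).
- blanking_plate: Grey plate 100 x 17 x 82 mm with two lugs (to 104 mm above the bench), fixed; it shuts the other cell, where the gap left is too narrow for cassette or wedge. Origin mid-underside, 30 mm from the tank's plane y=0, 8 mm above the bench.
- gasket_left (a joint): Compression of the gasket on the core's +y face: 0 free to 0.005 m, a spring of about 3 N per mm, it yields toward the core.
- gasket_right (a joint): The same for the gasket on the core's -y face.
- plate_rack: White low rack 120 x 116 mm, fixed, base 8 mm thick, fins to 40 mm high; origin at the centre of its underside. Cassette and wedge stand in it side by side, both lifting straight up and out.
- cassette: Gel cassette, glass with white sides and white top edge, 100 (own x) x 10 (own y, thickness) x 104 mm (z), 0.1 to 0.17 kg, standing upright in the rack; both faces alike. Origin at the middle of its lower edge. Its upper 70 mm stand free in the rack; take it by the top edge, across its thickness.
- wedge: Green wedge, about 0.07 kg, upright in the rack. Origin mid lower edge, in the plane of its upright face (own y=0). Body 88 wide (own x), 68 high, 10 thick at the foot; the sloping face (own +y) leans out 0.4 mm per mm up. Faces smooth. Fully home its foot is on the pad and the gasket squeezed about 4 mm; over the last 10 mm down it drifts 4 mm to the core and needs up to about 12 N.
- wedge_handle (a point): Middle of the wedge's handle, an upright post 28 mm (own x) x 12 mm (own y) from the wedge's top (68 mm) to 113 mm above its lower edge; the point is 25 mm along the wedge's own +y and 100 mm above its origin. Take it across own x, so that the fingers stay clear of the cassette.
- bottle_brown: Brown reagent bottle with white cap, upright, 60 mm in diameter and 135 mm tall, origin at the centre of its underside; a bystander
- bottle_red: Small white reagent bottle with red cap, upright, 45 mm in diameter and 88 mm tall, origin at the centre of its underside; a bystander
- timer: White bench timer with three coloured keys, 58 x 66 x 18 mm, lying flat, origin at the centre of its underside; a bystander
Not all that is in view belongs to the job. Of the things shaped like the cassette, the glass one is meant. There is more than one size of the tank; the job needs the larger.

How it is judged:
On the way, in this order (a step that is already met when the one before it is completed fails the run):
1. The cassette stands on the floor pad of the open cell, along the gasket (it may still lean a little) (horizontal distance between cassette and floor_pad below 0.012 m and angle between cassette's own z axis and vertical below 0.4 rad and angle between the x axis of cassette and the x axis of tank, either way round below 0.1 rad and z of cassette in the frame of floor_pad below 0.008 m), for 0.2 s.
2. The wedge is home between cassette and ramp and squeezes the cassette against the gasket (horizontal distance between cassette and floor_pad below 0.01 m and angle between each of cassette, wedge's own z axis and vertical below 0.08 rad and angle between the y axis of each of cassette, wedge and the y axis of tank, either way round below 0.08 rad and z of cassette in the frame of floor_pad below 0.006 m and value of joint any of gasket_left, gasket_right above 0.002 m and horizontal distance between wedge and floor_pad below 0.016 m and z of wedge in the frame of floor_pad below 0.008 m and contact force between wedge and cassette above 4 N), for 0.2 s.
At the end, for the whole second after the job is handed in: Cassette upright on the pad (3 mm, 0.08 rad), within 10 mm of its centre, gasket squeezed over 2 mm; wedge behind it, lower edge within 5 mm of the pad's top, aligned to 0.08 rad, pressing on it with over 4 N and still held (over 3 N); bottles and timer within 20 mm of their places (all of step 2 and contact force between the fingers and wedge above 3 N and distance of each of bottle_brown, bottle_red, timer from where it was at the start of the episode below 0.02 m); the arm keeps its last pose, push and grip.
It fails at once if A bottle or the timer is pushed away or a bottle knocked over (distance of any of bottle_brown, bottle_red, timer from where it was at the start of the episode above 0.03 m or angle between any of bottle_brown, bottle_red's own z axis and vertical above 0.5 rad).
It also fails if it takes over 64 s, if anything falls off the work surface, if the arm or the gripper's body presses on something with over 40 N, if the wrist force passes 120 N, or if a joint passes its speed limit or range.

## Working session

There is one attempt and no reset: what is moved stays moved. The work goes in short steps, Python scripts to look and compute and a shell command to move; the robot and the scene stay as the last step left them, time stands still between calls to the robot, and variables do not carry over. Pictures are saved under pics/ and viewed, and the job is handed in when it is done.

```bash
ls; mkdir -p pics; cat > h.py <<'E'
import numpy as np, cv2
from rig import telemetry, optics, order
def cap(n,f):
    d=optics.get_image(n); cv2.imwrite('pics/'+f+'.png',d['img']); np.savez('pics/'+f+'.npz',**{k:d[k] for k in d}); return d
def cloud(d):
    h,w=d['depth'].shape; f=h/2/np.tan(np.radians(float(d['fovy']))/2)
    v,u=np.mgrid[:h,:w]; z=d['depth']
    p=np.stack([(u-d['cx'])/f*z,(v-d['cy'])/f*z,z,np.ones_like(z)],-1)@np.array(d['world_from_camera']).T
    p=p[...,:3]; p[z==0]=np.nan; return p
E
python3 - <<'E'
from h import *
for n in('scene','top'):
    d=cap(n,n+'0'); print(n,d['fovy'],d['cx'],d['cy']); print(np.round(d['world_from_camera'],3))
s=telemetry.get_state(); print(s)
E
```

```text
pics
scene 45.67857583299 315.69808875932443 239.46809368889936
[[ 0.783 -0.406  0.471 -0.031]
 [-0.622 -0.518  0.587 -0.743]
 [ 0.006 -0.753 -0.658  0.994]
 [ 0.     0.     0.     1.   ]]
top 45.34219410013054 298.1074960067932 246.18956446973476
[[ 2.400e-02 -9.850e-01  1.700e-01  3.670e-01]
 [-1.000e+00 -2.400e-02  3.000e-03  1.500e-02]
 [ 1.000e-03 -1.700e-01 -9.850e-01  1.398e+00]
 [ 0.000e+00  0.000e+00  0.000e+00  1.000e+00]]
{'clock': 0.1, 'qpos': array([ 1.16901255e+00,  2.76532520e-01,  1.50602357e+00,  2.69185940e-05,
        1.36072522e+00, -1.20993058e-01]), 'qd': array([-0.00151258, -0.0007729 , -0.00215342,  0.00102555,  0.0008832 ,
       -0.00155988]), 'effort': array([ 1.17428433e-03, -4.17702520e+01, -2.46403348e+01, -2.29038615e-04,
        5.72345380e-03, -2.23796107e-06]), 'position': array([0.15914169, 0.55203202, 0.230519  ]), 'ee_rot': array([-2.30906781e-04,  1.39937336e-01,  9.90160002e-01, -8.12246186e-04]), 'contact_force': array([0.50152879, 0.53694911, 0.26403009]), 'moment': array([-0.00673936, -0.03116443,  0.00391356]), 'width': 0.08543569234128072}
```

View pics/scene0.png

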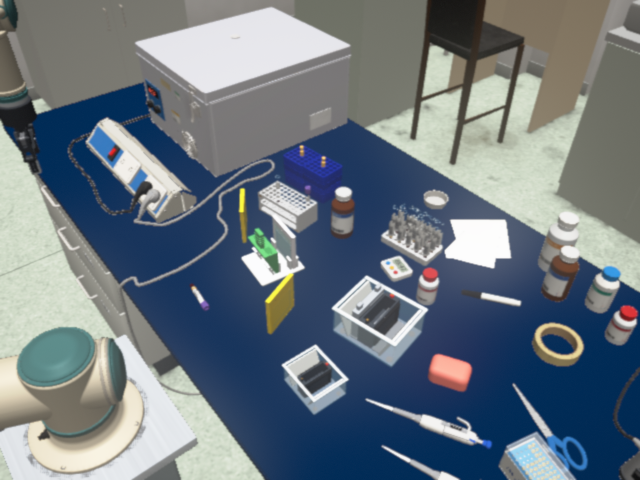

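View pics/top0.png

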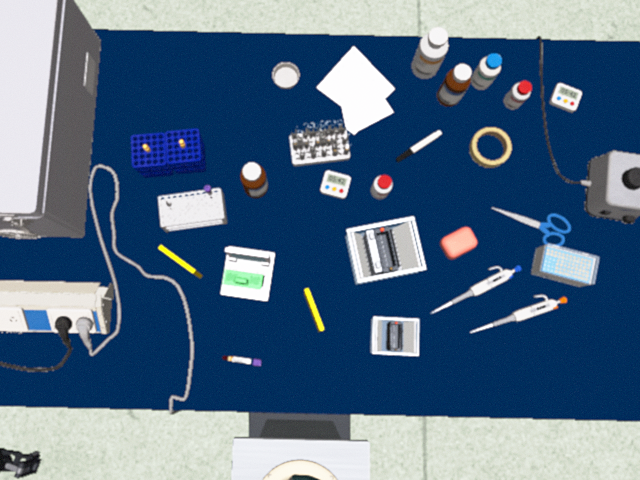

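The rack with the cassette and wedge is at top-view (247,272), and the large tank is at (387,250). The small tank at (395,336) and the yellow plates are decoys. I'll zoom in next.

```bash
python3 - <<'E'
import cv2,numpy as np
a=cv2.imread('pics/top0.png')
t=cv2.resize(a[205:295,335:440],None,fx=4,fy=4,interpolation=cv2.INTER_CUBIC); r=cv2.resize(a[232:312,205:290],None,fx=4,fy=4,interpolation=cv2.INTER_CUBIC)
h=max(t.shape[0],r.shape[0]); c=np.zeros((h,t.shape[1]+r.shape[1],3),np.uint8); c[:t.shape[0],:t.shape[1]]=t; c[:r.shape[0],t.shape[1]:]=r
cv2.imwrite('pics/z1.png',c)
a=cv2.imread('pics/scene0.png')
t=cv2.resize(a[265:370,320:440],None,fx=3.3,fy=3.3,interpolation=cv2.INTER_CUBIC); r=cv2.resize(a[180:290,230:320],None,fx=3.3,fy=3.3,interpolation=cv2.INTER_CUBIC)
h=max(t.shape[0],r.shape[0]); c=np.zeros((h,t.shape[1]+r.shape[1],3),np.uint8); c[:t.shape[0],:t.shape[1]]=t; c[:r.shape[0],t.shape[1]:]=r
cv2.imwrite('pics/z2.png',c)
E
```

```text
(no output)
```

View pics/z1.png

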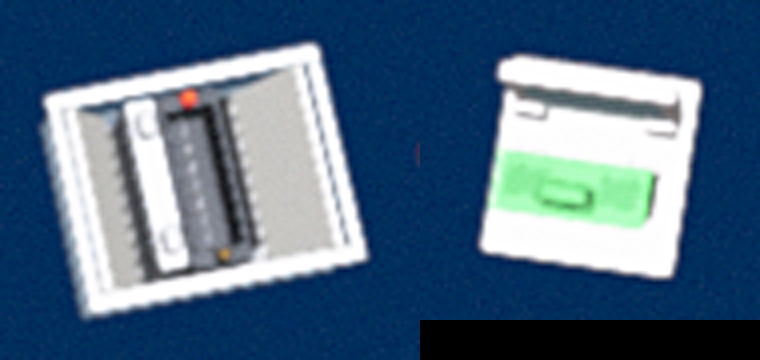

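View pics/z2.png

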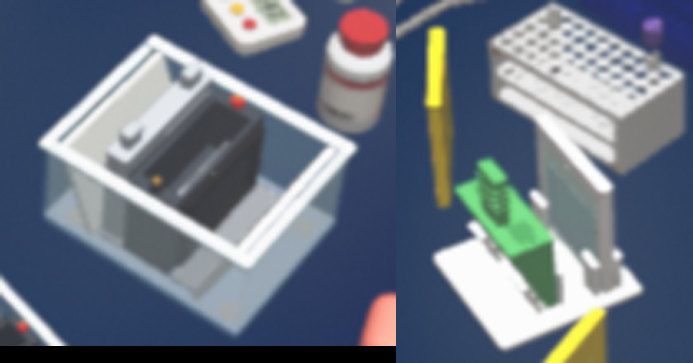

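Blanking plate is in the image-left (+y world) cell, so the open cell is on the world -y side. The wedge's slope faces the robot (-x). Next I'll measure with the point clouds.

```bash
cat > m.py <<'E'
from h import *
def load(f): return dict(np.load('pics/'+f+'.npz'))
def rect(p):
    (c,s,a)=cv2.minAreaRect((p[:,:2]*1000).astype(np.float32)); return np.round(c,1),np.round(s,1),round(a,1)
E
python3 - <<'E'
from m import *
for n in('top0','scene0'):
    d=load(n); P=cloud(d); z=P[...,2]; x=P[...,0]; y=P[...,1]
    print(n)
    # bench check
    m=(abs(x-.35)<.15)&(abs(y)<.3)&(abs(z)<.02); print('bench z',np.nanmedian(z[m]))
    hsv=cv2.cvtColor(d['img'],cv2.COLOR_BGR2HSV); S=hsv[...,1];V=hsv[...,2];H=hsv[...,0]
    rack=(x>.2)&(x<.55)&(y>-.02)&(y<.3)
    g=(H>45)&(H<80)&(S>60)&(V>70)&rack&(z>.01)
    print('green',g.sum(),np.nanmin(z[g]),np.nanmax(z[g]))
    for lo,hi in((.066,.085),(.11,.13)):
        k=g&(z>lo)&(z<hi); 
        if k.sum()>5: print('  z',lo,hi,k.sum(),rect(P[k]),np.round(P[k].mean(0),4))
    c=rack&(z>.098)&(z<.125)&~g&(S<80)&(V>120); print('cass',c.sum(),rect(P[c]) if c.sum()>3 else '',np.round(np.median(P[c],0),4))
    r=rack&(z>.002)&(z<.016)&(S<60)&(V>150);print('rack',r.sum(),rect(P[r]))
    tk=(x>.2)&(x<.5)&(y<-.08)&(y>-.4)
    w=tk&(z>.072)&(z<.09)&(V>180)&(S<60); print('rim',w.sum(),rect(P[w]),np.median(z[w]))
    for lo,hi in((.072,.086),(.095,.11),(.005,.03)):
        k=tk&(z>lo)&(z<hi); print('tk',lo,hi,k.sum(),rect(P[k]) if k.sum()>3 else '')
E
```

```text
top0
bench z 0.0016073957023219343
green 544 0.05739002703471785 0.1301066748407098
  z 0.066 0.085 450 (array([515.5, 144. ]), array([87.5, 33.3]), 82.9) [0.5163 0.1431 0.0776]
  z 0.11 0.13 75 (array([507.9, 144.1]), array([27.6, 12.7]), 82.8) [0.5074 0.1441 0.1213]
cass 0  [nan nan nan]
rack 1095 (array([380.2, 190.9]), array([218.9, 339.6]), 89.8)
rim 0 (array([0., 0.]), array([0., 0.]), 0.0) nan
tk 0.072 0.086 0 
tk 0.095 0.11 0 
tk 0.005 0.03 2186 (array([ 356.1, -240.1]), array([320. , 287.5]), 89.9)
scene0
bench z -0.0010618830730967366
green 536 0.012142187252272674 0.12293271914514614
  z 0.066 0.085 297 (array([513.7, 142. ]), array([93.4, 38.6]), 82.5) [0.5099 0.1311 0.0745]
  z 0.11 0.13 61 (array([505.5, 142.6]), array([29.4, 13.6]), 87.1) [0.5051 0.1402 0.1169]
cass 2  [ 0.4877 -0.001   0.1027]
rack 844 (array([391.7, 189.1]), array([219.1, 315.7]), 90.0)
rim 0 (array([0., 0.]), array([0., 0.]), 0.0) nan
tk 0.072 0.086 0 
tk 0.095 0.11 0 
tk 0.005 0.03 1091 (array([ 352.8, -252.9]), array([264.9, 320. ]), 5.6)
  return _methods._mean(a, axis=axis, dtype=dtype,
  ret = um.true_divide(
  ret = ret.dtype.type(ret / rcount)
```

```bash
python3 - <<'E'
from m import *
for n in('top0','scene0'):
    d=load(n); P=cloud(d); z=P[...,2]; x=P[...,0]; y=P[...,1]
    print(n)
    hsv=cv2.cvtColor(d['img'],cv2.COLOR_BGR2HSV); S=hsv[...,1];V=hsv[...,2];H=hsv[...,0]
    g=(H>45)&(H<80)&(S>60)
    rack=(x>.43)&(x<.63)&(y>.06)&(y<.22)
    c=rack&(z>.1)&(z<.125)&~g&(V>150); print('cass',c.sum(),rect(P[c]),np.round(np.median(P[c],0),4))
    r=rack&(z>.003)&(z<.02)&(S<60)&(V>150)&~g;print('rack',r.sum(),rect(P[r]),np.median(z[r]))
    tk=(x>.45)&(x<.66)&(y<-.06)&(y>-.27)
    w=tk&(z>.070)&(z<.09)&(V>200)&(S<60); print('rim',w.sum(),rect(P[w]),np.median(z[w]))
    for lo,hi in((.072,.086),(.086,.098),(.098,.11),(.006,.03)):
        k=tk&(z>lo)&(z<hi); print('tk',lo,hi,k.sum(),rect(P[k]) if k.sum()>3 else '')
        im=np.zeros(z.shape,np.uint8)
    lab=np.zeros(z.shape+(3,),np.uint8); q=np.clip(z*2000,0,255); q=np.nan_to_num(q).astype(np.uint8)
    cm=cv2.applyColorMap(q,cv2.COLORMAP_JET)
    sl=(slice(205,305),slice(215,435)) if n=='top0' else (slice(180,370),slice(230,440))
    k=3.6 if n=='top0' else 3
    cv2.imwrite('pics/hz_'+n+'.png',cv2.resize(cm[sl],None,fx=k,fy=k,interpolation=cv2.INTER_NEAREST))
E
```

```text
top0
cass 221 (array([571.9, 134.8]), array([99.2, 10.9]), 82.8) [0.5714 0.1343 0.1133]
rack 1231 (array([539.1, 144.4]), array([125.5, 122.9]), 83.3) 0.009643125323226975
rim 1142 (array([ 593.1, -186.3]), array([129.2, 163. ]), 12.5) 0.08067367487484334
tk 0.072 0.086 1480 (array([ 593.1, -186.3]), array([129.2, 163. ]), 12.5)
tk 0.086 0.098 300 (array([ 591.4, -185.2]), array([126.4, 159.4]), 12.7)
tk 0.098 0.11 63 (array([ 585.5, -156.7]), array([82.9, 10.3]), 13.1)
tk 0.006 0.03 818 (array([ 554.8, -165. ]), array([209.6, 208.6]), 89.9)
scene0
cass 135 (array([569.9, 132.8]), array([99.7, 12.6]), 83.7) [0.5693 0.1299 0.1102]
rack 845 (array([534.7, 137.4]), array([119. , 120.8]), 83.3) 0.006780399936583303
rim 1039 (array([ 592.4, -186.7]), array([132.8, 163.7]), 12.8) 0.07854107964454216
tk 0.072 0.086 1576 (array([ 592.1, -186.5]), array([133.3, 164.1]), 12.5)
tk 0.086 0.098 237 (array([ 586. , -168.6]), array([101.5,  39.7]), 13.8)
tk 0.098 0.11 59 (array([ 585.5, -159.1]), array([88.2,  9.4]), 12.9)
tk 0.006 0.03 890 (array([ 589.8, -187.9]), array([125.2, 157.4]), 12.5)
```

View pics/hz_top0.png

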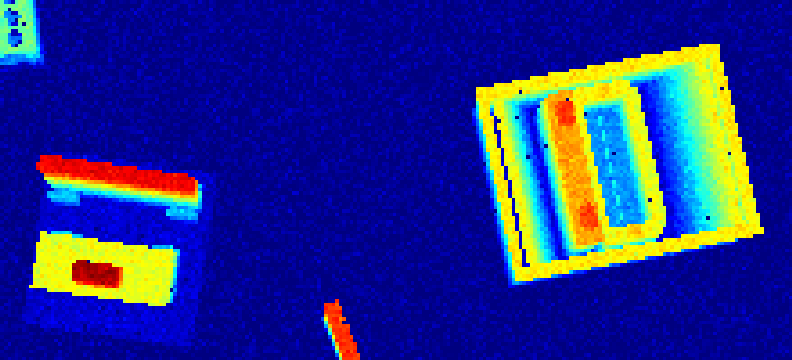

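Tank centre is about (0.593,-0.186) with its x axis at 12.6°; open-cell normal is (0.218,-0.976). Cassette centre is about (0.571,0.134), thickness direction -7°. The heights match the given sizes. Moving above the cassette.

```bash
python3 -m creep '{"slide":[[0.916,-0.929,0],[0.916,-0.929,0],[0.916,-0.929,0],[0.916,-0.929,0],[0.916,-0.929,0]],"twist":[[0,0,-0.075],[0,0,-0.075],[0,0,-0.075],[0,0,-0.075],[0,0,-0.075]],"fingers":[1,1,1,1,1]}' 40
python3 -m creep '{"slide":[[0.916,-0.929,0],[0.916,-0.929,0],[0.916,-0.929,0],[0.916,-0.929,0],[0.916,-0.929,0]],"twist":[[0,0,-0.075],[0,0,-0.075],[0,0,-0.075],[0,0,-0.075],[0,0,-0.075]],"fingers":[0,0,0,0,0]}' 40
python3 -m creep '{"slide":[[0.916,-0.929,0],[0.916,-0.929,0],[0.916,-0.929,0],[0.916,-0.929,0],[0.916,-0.929,0],[0.916,-0.929,0],[0.916,-0.929,0]],"twist":[[0,0,-0.075],[0,0,-0.075],[0,0,-0.075],[0,0,-0.075],[0,0,-0.075],[0,0,-0.075],[0,0,-0.075]],"fingers":[0,0,0,0,0,0,0]}' 40
```

```text
clock: 0.6
position: [0.3001, 0.4093, 0.231]
ee_rot: [0.001, 0.37, 0.929, -0.001]
contact_force: [0.5, 0.4, -0.2]
width: 0.0854
clock: 1.1
position: [0.4377, 0.2707, 0.2309]
ee_rot: [0.001, 0.576, 0.817, -0.0]
contact_force: [0.6, 1.0, -0.1]
width: 0.0425
clock: 1.8
position: [0.5702, 0.1361, 0.2309]
ee_rot: [-0.001, 0.749, 0.663, -0.0]
contact_force: [0.1, -0.2, 0.2]
width: 0.0426
```

```bash
python3 - <<'E'
from m import *
d=cap('scene','s1'); cv2.imwrite('pics/s1z.png',cv2.resize(d['img'][100:300,200:420],None,fx=3,fy=3,interpolation=cv2.INTER_CUBIC))
s=telemetry.get_state(); print(s['position'],s['ee_rot'],s['qpos'])
for n in('top0','scene0'):
    d=load(n); P=cloud(d)
    x,y,z=np.moveaxis(P,-1,0)
    for nm,b in(('brown',(.62,.76,.08,.2)),('red',(.62,.74,-.22,-.12)),('timer',(.6,.74,-.12,-.02))):
        k=(x>b[0])&(x<b[1])&(y>b[2])&(y<b[3])&(z>.012); print(nm,rect(P[k]),np.nanmax(z[k]))
E
```

```text
[0.57018729 0.1361828  0.23123008] [-6.18198329e-04  7.48739953e-01  6.62863536e-01 -1.82754313e-04] [1.15279828e-01 2.93359556e-01 1.47996440e+00 8.21289839e-04
 1.36927613e+00 2.36637415e-01]
brown (array([722.9, 160.2]), array([ 50. , 140.6]), 39.1) 0.14316973256454157
red (array([ 680., -170.]), array([119.8,  99.5]), 0.1) 0.10705828723072885
timer (array([673.7, -98. ]), array([152.4,  39.2]), 18.9) 0.0863820869612899
brown (array([718.7, 155.6]), array([ 50.7, 144.7]), 38.5) 0.1397061833308807
red (array([ 680., -170.]), array([ 99.9, 120. ]), 90.0) 0.10595289546111708
timer (array([674.9, -98.2]), array([152.3,  42.9]), 20.5) 0.08373604420563996
```

View pics/s1z.png

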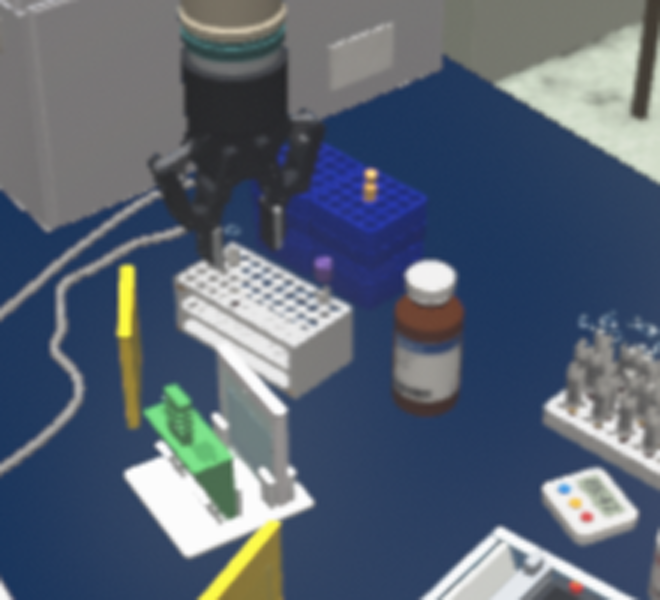

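```bash
python3 -m creep '{"slide":[[0,0,-0.2],[0,0,-0.4],[0,0,-0.6],[0,0,-0.75],[0,0,-0.88],[0,0,-0.97],[0,0,-0.97],[0,0,-0.97]],"twist":[[0,0,0],[0,0,0],[0,0,0],[0,0,0],[0,0,0],[0,0,0],[0,0,0],[0,0,0]],"fingers":[0,0,0,0,0,0,0,0]}' 40
python3 -m creep '{"slide":[[0,0,0],[0,0,0],[0,0,0],[0,0,0],[0,0,0],[0,0,0]],"twist":[[0,0,0],[0,0,0],[0,0,0],[0,0,0],[0,0,0],[0,0,0]],"fingers":[-1,-1,-1,-1,-1,-1]}' 40
```

```text
clock: 2.65
position: [0.5711, 0.1356, 0.0863]
ee_rot: [0.0, 0.749, 0.663, 0.0]
contact_force: [-0.7, 0.4, 0.4]
width: 0.043
clock: 3.25
position: [0.5722, 0.1348, 0.087]
ee_rot: [0.0, 0.75, 0.662, 0.001]
contact_force: [-0.8, 0.4, 5.5]
width: 0.009
```

```bash
python3 -m creep '{"slide":[[0,0,0.05],[0,0,0.15],[0,0,0.3],[0,0,0.45],[0,0,0.6],[0,0,0.8],[0,0,1],[0,0,1],[0,0,1]],"twist":[[0,0,0],[0,0,0],[0,0,0],[0,0,0],[0,0,0],[0,0,0],[0,0,0],[0,0,0],[0,0,0]],"fingers":[-1,-1,-1,-1,-1,-1,-1,-1,-1]}' 40
python3 - <<'E'
from m import *
d=cap('scene','s2'); cv2.imwrite('pics/s2z.png',cv2.resize(d['img'][80:300,200:420],None,fx=2.7,fy=2.7,interpolation=cv2.INTER_CUBIC))
E
```

```text
clock: 4.15
position: [0.5714, 0.1343, 0.2358]
ee_rot: [0.0, 0.75, 0.662, 0.0]
contact_force: [0.4, -0.1, -1.8]
width: 0.0093
```

View pics/s2z.png

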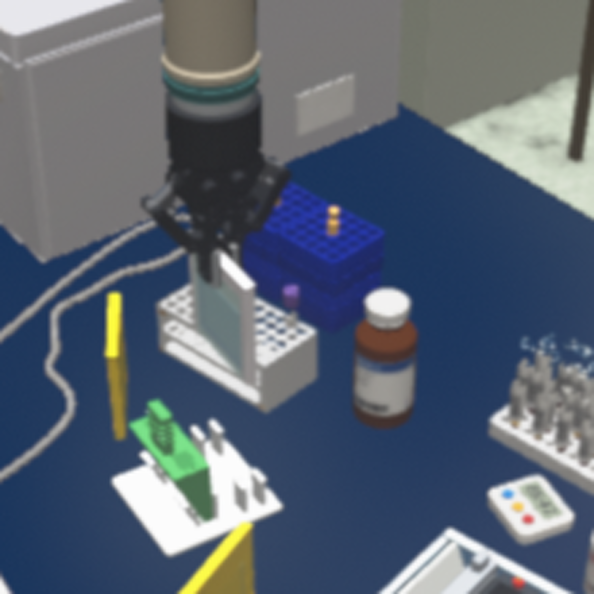

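```bash
python3 -m creep '{"slide":[[0.02,-0.2,0],[0.04,-0.5,0],[0.063,-0.781,0],[0.063,-0.781,0],[0.063,-0.781,0]],"twist":[[0,0,-0.02],[0,0,-0.04],[0,0,-0.0652],[0,0,-0.0652],[0,0,-0.0652]],"fingers":[-1,-1,-1,-1,-1]}' 40
python3 -m creep '{"slide":[[0.02,-0.25,0],[0.04,-0.5,0],[0.063,-0.781,0],[0.063,-0.781,0],[0.063,-0.781,0]],"twist":[[0,0,-0.02],[0,0,-0.04],[0,0,-0.0652],[0,0,-0.0652],[0,0,-0.0652]],"fingers":[-1,-1,-1,-1,-1]}' 40
python3 -m creep '{"slide":[[0.02,-0.25,0],[0.04,-0.5,0],[0.063,-0.7,0],[0.063,-0.781,0],[0.063,-0.781,0],[0.063,-0.781,0],[0.063,-0.781,0]],"twist":[[0,0,-0.02],[0,0,-0.04],[0,0,-0.0652],[0,0,-0.0652],[0,0,-0.0652],[0,0,-0.0652],[0,0,-0.0652]],"fingers":[-1,-1,-1,-1,-1,-1,-1]}' 40
python3 - <<'E'
from m import *
d=cap('scene','s3'); e=cap('top','t3')
cv2.imwrite('pics/s3z.png',np.hstack([cv2.resize(d['img'][170:380,300:460],(400,525),interpolation=cv2.INTER_CUBIC),cv2.resize(e['img'][190:310,330:422],(400,525),interpolation=cv2.INTER_CUBIC)]))
s=telemetry.get_state(); print(s['position'],s['qpos'])
E
```

```text
clock: 4.7
position: [0.58, 0.0165, 0.2338]
ee_rot: [-0.001, 0.869, 0.495, -0.002]
contact_force: [0.1, 1.1, -2.0]
width: 0.0092
clock: 5.2
position: [0.59, -0.0992, 0.2345]
ee_rot: [-0.001, 0.951, 0.309, -0.001]
contact_force: [-0.2, 0.4, -1.2]
width: 0.0092
clock: 5.9
position: [0.5998, -0.2148, 0.2359]
ee_rot: [-0.001, 0.994, 0.11, -0.0]
contact_force: [0.6, 0.8, -1.1]
width: 0.0093
[ 0.59991053 -0.21529567  0.23605515] [-4.53926837e-01  3.68114604e-01  1.35540666e+00  4.62112854e-04
  1.41819774e+00  8.96173699e-01]
```

View pics/s3z.png

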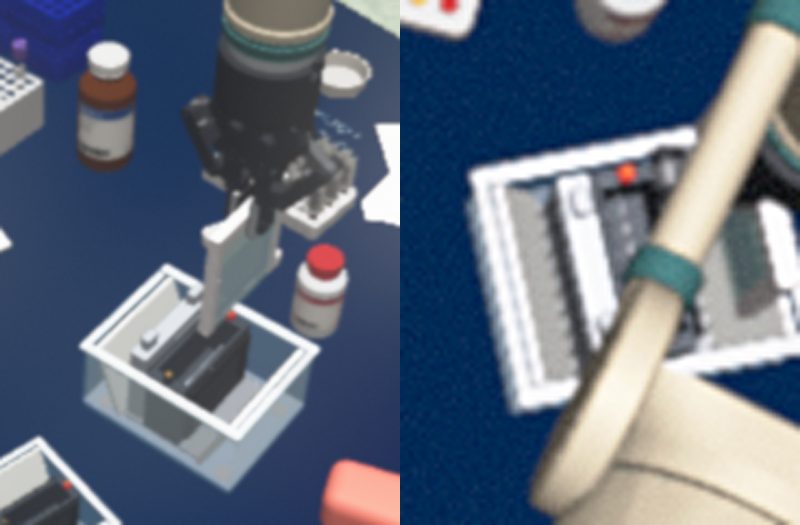

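```bash
cat >> m.py <<'E'
a0=np.radians(12.6); UX=np.array([np.cos(a0),np.sin(a0)]); UN=np.array([np.sin(a0),-np.cos(a0)]); TC=np.array([.5927,-.1864])
def tf(P): # tank frame: along core, toward open cell, z (mm)
    q=P[...,:2]-TC; return np.stack([q@UX,q@UN,P[...,2]],-1)*1000
E
python3 - <<'E'
from m import *
d=load('s3'); P=cloud(d); T=tf(P)
hsv=cv2.cvtColor(d['img'],cv2.COLOR_BGR2HSV); S=hsv[...,1];V=hsv[...,2]
k=(abs(T[...,0])<65)&(T[...,1]>5)&(T[...,1]<60)&(T[...,2]>140)&(T[...,2]<275)&(V>120)
q=T[k]; print(k.sum())
for lo in range(140,280,10):
    b=q[(q[:,2]>lo)&(q[:,2]<lo+10)]
    if len(b)>4: print(lo,len(b),np.round(np.percentile(b,[1,50,99],axis=0)[:, :2].T,1).tolist())
# plane fit on outer face?
for nm,b in((0,0),):
    m=q[(q[:,2]>170)&(q[:,2]<245)]; 
    c=m.mean(0); 
    A=np.c_[m[:,0],m[:,2]-210,np.ones(len(m))]
    for it in range(5):
        s=np.linalg.lstsq(A,m[:,1],rcond=None)[0]; r=m[:,1]-A@s; g=abs(r)<3; A=A[g]; m=m[g]
    print(s,len(m))
E
```

```text
894
150 13 [[-50.6, -19.8, 38.7], [28.2, 33.5, 34.1]]
160 77 [[-51.5, -15.7, 45.7], [25.2, 33.6, 35.1]]
170 97 [[-52.5, -7.4, 45.8], [26.2, 33.5, 35.1]]
180 92 [[-51.4, -13.8, 45.8], [25.1, 33.5, 34.9]]
190 96 [[-53.2, -9.6, 45.6], [24.2, 33.5, 35.3]]
200 96 [[-52.0, -18.1, 46.8], [24.2, 33.6, 34.9]]
210 90 [[-52.5, -19.5, 47.6], [24.6, 33.5, 35.2]]
220 54 [[-52.6, -34.3, 20.4], [26.1, 33.7, 35.5]]
230 60 [[-52.5, -37.7, -9.7], [24.5, 33.7, 35.3]]
240 49 [[-51.8, -39.8, -14.0], [25.9, 33.6, 35.1]]
250 102 [[-52.2, -30.3, 1.4], [19.9, 31.7, 35.3]]
260 62 [[-52.0, -24.3, 20.3], [24.4, 29.8, 36.8]]
270 6 [[-11.5, -9.6, -8.0], [19.9, 22.0, 36.0]]
[5.03254224e-03 3.46077511e-03 3.36778968e+01] 536
```

```bash
python3 - <<'E'
from m import *
for f in('scene0','top0'):
    T=tf(cloud(load(f)))
    print(f)
    for lo in range(5,90,8):
        k=(abs(T[...,0])<35)&(T[...,1]>5)&(T[...,1]<75)&(T[...,2]>lo)&(T[...,2]<lo+8); b=T[k]
        if len(b)>4: 
            h,e=np.histogram(b[:,1],bins=range(4,76,3)); print(lo,len(b),h.tolist())
    k=(T[...,2]>72)&(T[...,2]<92)&(abs(T[...,0])<70)&(abs(T[...,1])<90); b=T[k]; print(np.percentile(b[:,:2],[.5,99.5],axis=0))
    k=(T[...,2]>76)&(T[...,2]<84)&(abs(T[...,0])<35)&(T[...,1]>40); b=T[k];print('outer rim',np.percentile(b[:,1],[1,50,99]))
    k=(T[...,2]>76)&(T[...,2]<84)&(abs(T[...,0])<35)&(T[...,1]<-60); b=T[k];print('other rim',np.percentile(b[:,1],[1,50,99]))
E
```

```text
scene0
5 115 [0, 0, 0, 0, 0, 1, 19, 17, 16, 15, 16, 21, 1, 0, 9, 0, 0, 0, 0, 0, 0, 0, 0]
13 34 [0, 0, 0, 0, 1, 1, 14, 4, 3, 2, 3, 3, 2, 1, 0, 0, 0, 0, 0, 0, 0, 0, 0]
21 65 [0, 0, 0, 0, 13, 24, 26, 0, 0, 0, 0, 0, 0, 1, 1, 0, 0, 0, 0, 0, 0, 0, 0]
29 37 [0, 0, 0, 0, 23, 10, 1, 0, 0, 0, 0, 0, 0, 0, 1, 2, 0, 0, 0, 0, 0, 0, 0]
37 41 [0, 0, 0, 0, 24, 14, 1, 0, 0, 0, 0, 0, 0, 0, 0, 0, 2, 0, 0, 0, 0, 0, 0]
45 35 [0, 0, 0, 0, 15, 17, 0, 0, 0, 0, 0, 0, 0, 0, 0, 0, 1, 2, 0, 0, 0, 0, 0]
53 5 [0, 0, 0, 0, 0, 1, 1, 0, 0, 0, 0, 0, 0, 0, 0, 0, 0, 1, 2, 0, 0, 0, 0]
61 17 [0, 0, 0, 0, 0, 1, 14, 0, 0, 0, 0, 0, 0, 0, 0, 0, 0, 0, 0, 2, 0, 0, 0]
69 155 [0, 0, 0, 6, 22, 38, 41, 5, 0, 0, 0, 0, 0, 0, 0, 0, 0, 0, 0, 0, 5, 22, 13]
77 68 [0, 0, 0, 2, 21, 6, 4, 0, 0, 0, 0, 0, 0, 0, 0, 0, 0, 0, 0, 0, 0, 19, 10]
[[-66.69060001 -79.87106054]
 [ 63.32877587  81.56861097]]
outer rim [ 67.22047696  77.16248072 532.1038841 ]
other rim [-765.13005783 -283.73379511  -64.09380065]
top0
5 34 [0, 0, 0, 0, 0, 0, 0, 0, 0, 0, 0, 19, 15, 0, 0, 0, 0, 0, 0, 0, 0, 0, 0]
13 58 [0, 0, 0, 0, 0, 0, 0, 0, 0, 0, 4, 14, 28, 11, 1, 0, 0, 0
[... 197 characters left out ...]
, 0, 0, 0, 0, 0, 0, 0, 0, 0, 1, 6, 26, 26, 3, 0, 0, 0, 0, 0]
45 76 [0, 0, 0, 19, 0, 0, 0, 0, 0, 0, 0, 0, 0, 0, 1, 2, 29, 23, 2, 0, 0, 0, 0]
53 84 [0, 0, 0, 21, 0, 0, 0, 0, 0, 0, 0, 0, 0, 0, 0, 1, 5, 23, 32, 2, 0, 0, 0]
61 82 [0, 0, 0, 15, 0, 0, 0, 0, 0, 0, 0, 0, 0, 0, 0, 0, 0, 6, 23, 24, 7, 0, 0]
69 174 [0, 0, 0, 24, 7, 23, 17, 0, 0, 0, 0, 0, 0, 0, 0, 0, 0, 0, 1, 26, 41, 7, 9]
77 140 [0, 0, 0, 22, 22, 15, 5, 0, 0, 0, 0, 0, 0, 0, 0, 0, 0, 0, 0, 1, 17, 29, 6]
85 5 [0, 0, 0, 0, 0, 0, 0, 0, 0, 0, 0, 0, 0, 0, 0, 0, 0, 0, 0, 0, 2, 0, 0]
[[-63.96479395 -80.98086176]
 [ 64.39785709  80.52512172]]
outer rim [ 64.38619282  77.69642365 598.46739358]
other rim [-872.77667264 -370.61744152  -66.00033001]
```

```bash
python3 -m creep '{"slide":[[0.009,-0.012,0],[0.009,-0.012,-0.15],[0.009,-0.012,-0.3],[0.009,-0.012,-0.45],[0.009,-0.012,-0.52],[0.009,-0.012,-0.58],[0.009,-0.012,-0.64],[0.009,-0.012,-0.7],[0.009,-0.012,-0.75],[0.009,-0.012,-0.8],[0.009,-0.012,-0.8]],"twist":[[0,0,0],[0,0,0],[0,0,0],[0,0,0],[0,0,0],[0,0,0],[0,0,0],[0,0,0],[0,0,0],[0,0,0],[0,0,0]],"fingers":[-1,-1,-1,-1,-1,-1,-1,-1,-1,-1,-1]}' 40
python3 - <<'E'
from m import *
d=cap('scene','s4')
cv2.imwrite('pics/s4z.png',cv2.resize(d['img'][220:380,310:450],None,fx=4,fy=4,interpolation=cv2.INTER_CUBIC))
print(tf(telemetry.get_state()['position']))
E
```

```text
clock: 7.1
position: [0.6006, -0.2185, 0.1147]
ee_rot: [-0.001, 0.994, 0.109, -0.001]
contact_force: [-0.3, 0.2, -1.9]
width: 0.0095
[  1.04299913  33.2906844  115.31409468]
```

View pics/s4z.png

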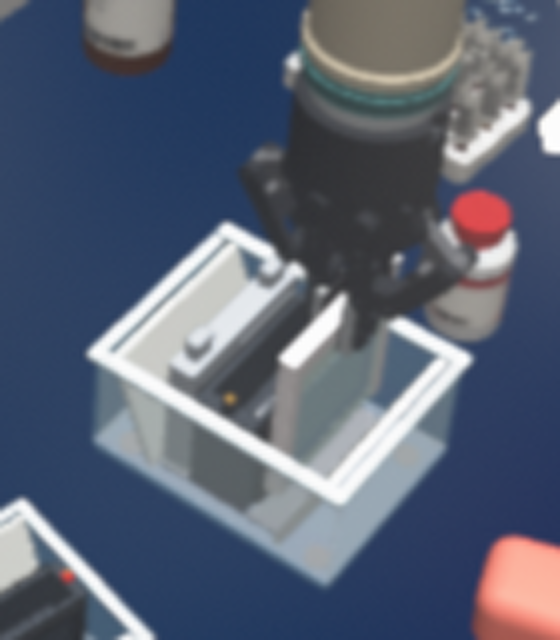

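```bash
python3 -m creep '{"slide":[[-0.001,0.007,-0.04],[-0.001,0.007,-0.08],[-0.001,0.007,-0.12],[-0.001,0.007,-0.14],[-0.001,0.007,-0.155],[-0.001,0.007,-0.165],[-0.001,0.007,-0.165]],"twist":[[0,0,0],[0,0,0],[0,0,0],[0,0,0],[0,0,0],[0,0,0],[0,0,0]],"fingers":[-1,-1,-1,-1,-1,-1,-1]}' 40
python3 - <<'E'
from m import *
d=cap('scene','s5')
print(tf(telemetry.get_state()['position']))
T=tf(cloud(d)); V=d['img'].max(-1)
k=(abs(T[...,0])<65)&(T[...,1]>8)&(T[...,1]<60)&(T[...,2]>82)&(T[...,2]<125)&(V>120); q=T[k]
for lo in range(80,125,7):
    b=q[(q[:,2]>lo)&(q[:,2]<lo+7)]
    if len(b)>4: print(lo,len(b),np.round(np.percentile(b,[1,50,99],axis=0)[:, :2].T,1).tolist())
E
```

```text
clock: 7.85
position: [0.6011, -0.2177, 0.0909]
ee_rot: [-0.0, 0.994, 0.109, -0.0]
contact_force: [0.3, 0.8, -2.2]
width: 0.0089
[ 1.43303274 32.47159914 91.09071652]
80 22 [[-63.8, -36.5, 44.0], [21.7, 37.0, 56.6]]
87 33 [[-51.4, -40.1, -9.0], [29.2, 36.7, 38.1]]
94 27 [[-51.5, -36.1, -9.4], [22.1, 36.5, 38.8]]
101 32 [[-52.2, -37.1, -10.3], [24.2, 37.1, 38.5]]
108 77 [[-51.4, -26.6, 46.8], [25.4, 34.6, 38.2]]
115 55 [[-50.2, -24.7, 1.4], [27.2, 31.6, 38.9]]
```

```bash
python3 -m creep '{"slide":[[0,0,-0.007],[0,0,-0.013],[0,0,-0.02],[0,0,-0.02]],"twist":[[0,0,0],[0,0,0],[0,0,0],[0,0,0]],"fingers":[-1,-1,-1,-1]}' 40
python3 -m creep '{"slide":[[-0.001,0.005,0],[-0.002,0.011,0],[-0.004,0.016,0],[-0.005,0.022,0],[-0.005,0.022,0]],"twist":[[-0.002,-0.0005,0],[-0.004,-0.001,0],[-0.006,-0.0014,0],[-0.0081,-0.0018,0],[-0.0081,-0.0018,0]],"fingers":[-1,-1,-1,-1,-1]}' 40
```

```text
clock: 8.3
position: [0.6014, -0.218, 0.09]
ee_rot: [0.001, 0.994, 0.109, 0.001]
contact_force: [-2.4, 1.5, 7.4]
width: 0.0094
clock: 8.8
position: [0.6006, -0.214, 0.0901]
ee_rot: [0.026, 0.994, 0.109, 0.004]
contact_force: [-1.7, 1.1, 7.8]
width: 0.0093
```

```bash
python3 -m creep '{"slide":[[0,0,0],[0,0,0],[0,0,0],[0,0,0],[0,0,0]],"twist":[[0,0,0],[0,0,0],[0,0,0],[0,0,0],[0,0,0]],"fingers":[-0.6,-0.4,-0.3,-0.3,-0.3]}' 40
python3 -m creep '{"slide":[[0,0,0.1],[0,0,0.3],[0,0,0.6],[0,0,0.9],[0,0,0.9],[0,0,0.9]],"twist":[[0,0,0],[0,0,0],[0,0,0],[0,0,0],[0.0081,0.0018,0],[0.0081,0.0018,0]],"fingers":[-0.3,-0.3,-0.3,-0.3,-0.3,-0.3]}' 40
python3 - <<'E'
from m import *
d=cap('scene','s6')
cv2.imwrite('pics/s6z.png',cv2.resize(d['img'][220:380,310:450],None,fx=4,fy=4,interpolation=cv2.INTER_CUBIC))
s=telemetry.get_state();print(s['position'],s['ee_rot'])
T=tf(cloud(d)); V=d['img'].max(-1)
k=(abs(T[...,0])<65)&(T[...,1]>8)&(T[...,1]<60)&(T[...,2]>22)&(T[...,2]<125)&(V>60); q=T[k]
for lo in range(20,125,7):
    b=q[(q[:,2]>lo)&(q[:,2]<lo+7)]
    if len(b)>4: print(lo,len(b),np.round(np.percentile(b,[1,50,99],axis=0)[:, :2].T,1).tolist())
E
```

```text
clock: 9.3
position: [0.6003, -0.2145, 0.0878]
ee_rot: [0.026, 0.994, 0.109, 0.003]
contact_force: [0.8, -0.1, 0.3]
width: 0.0298
clock: 9.9
position: [0.6013, -0.2159, 0.2247]
ee_rot: [0.001, 0.994, 0.108, 0.002]
contact_force: [0.7, -0.1, -0.5]
width: 0.0302
[ 0.60023467 -0.21510401  0.22290091] [ 3.32577705e-04  9.94127359e-01  1.08215902e-01 -4.87030861e-05]
20 58 [[-64.4, -13.7, 56.7], [9.6, 38.2, 58.5]]
27 93 [[-64.4, -60.5, 56.9], [9.6, 38.3, 59.1]]
34 100 [[-64.7, -14.7, 57.3], [9.6, 38.1, 59.4]]
41 98 [[-63.7, -30.3, 58.0], [10.0, 38.0, 56.6]]
48 102 [[-64.8, -15.6, 56.5], [10.9, 38.5, 59.4]]
55 109 [[-64.2, -30.5, 57.3], [9.1, 38.4, 59.3]]
62 129 [[-64.1, -34.3, 57.2], [9.0, 38.3, 59.3]]
69 134 [[-64.4, -21.9, 57.7], [8.6, 37.8, 58.1]]
76 216 [[-64.9, -43.6, 62.2], [8.2, 37.8, 59.2]]
83 59 [[-62.6, -11.0, 52.8], [11.8, 38.5, 39.8]]
90 54 [[-52.0, -17.6, 46.4], [31.1, 38.4, 40.3]]
97 56 [[-50.7, -7.0, 48.5], [29.9, 38.6, 39.9]]
104 64 [[-51.5, -8.8, 48.1], [28.2, 38.6, 40.2]]
111 181 [[-50.5, -4.3, 47.2], [29.7, 35.0, 40.2]]
```

View pics/s6z.png

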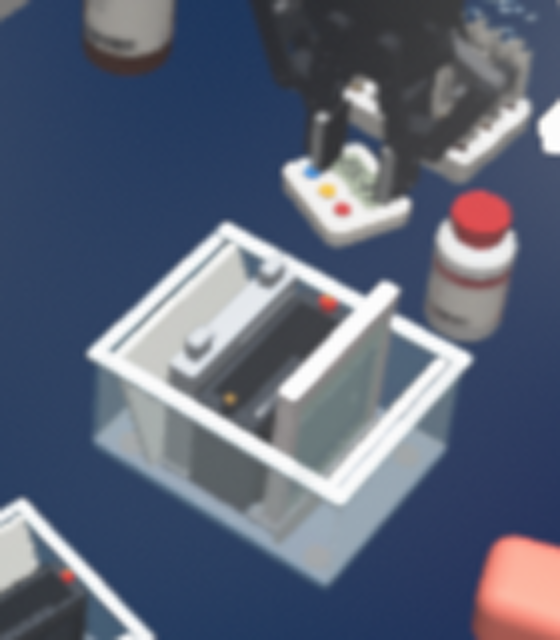

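The cassette has righted itself. It stands upright on the pad with its outer face about 38 mm from the plane, so it is 4 mm off the gasket. The wedge's inward drift will close that gap. Now fetching the wedge.

```bash
python3 -m creep '{"slide":[[-0.05,0.2,0],[-0.1,0.5,0],[-0.206,0.798,0],[-0.206,0.798,0],[-0.206,0.798,0]],"twist":[[0,0,-0.018],[0,0,-0.018],[0,0,-0.018],[0,0,-0.018],[0,0,-0.018]],"fingers":[0.3,0.3,0.3,0.3,0.3]}' 100
python3 -m creep '{"slide":[[-0.05,0.25,0],[-0.1,0.5,0],[-0.206,0.798,0],[-0.206,0.798,0],[-0.206,0.798,0]],"twist":[[0,0,-0.018],[0,0,-0.018],[0,0,-0.018],[0,0,-0.018],[0,0,-0.018]],"fingers":[0.3,0.3,0.3,0.3,0.3]}' 100
python3 -m creep '{"slide":[[-0.05,0.25,0],[-0.1,0.5,0],[-0.206,0.798,0],[-0.206,0.798,0],[-0.206,0.798,0],[-0.206,0.798,0],[-0.206,0.798,0]],"twist":[[0,0,-0.018],[0,0,-0.018],[0,0,-0.018],[0,0,-0.018],[0,0,-0.018],[0,0,-0.018],[0,0,-0.018]],"fingers":[0.3,0.3,0.3,0.3,0.3,0.3,0.3]}' 100
python3 - <<'E'
from m import *
d=cap('scene','s7')
cv2.imwrite('pics/s7z.png',cv2.resize(d['img'][120:290,200:340],None,fx=4,fy=3.5,interpolation=cv2.INTER_CUBIC))
for i in range(3):
    s=telemetry.get_state();print(s['position'],s['ee_rot'],s['qpos'])
E
```

```text
clock: 10.45
position: [0.5683, -0.0935, 0.2218]
ee_rot: [0.0, 0.999, 0.054, -0.001]
contact_force: [0.2, 0.2, -0.4]
width: 0.0552
clock: 10.95
position: [0.5387, 0.0246, 0.2224]
ee_rot: [0.001, 1.0, -0.003, -0.0]
contact_force: [-0.2, 1.0, 0.3]
width: 0.0553
clock: 11.65
position: [0.5086, 0.1429, 0.2229]
ee_rot: [0.0, 0.998, -0.062, 0.0]
contact_force: [1.0, -0.2, -0.2]
width: 0.0557
[0.50842899 0.14303145 0.22292488] [ 3.24931628e-04  9.98090141e-01 -6.17734853e-02  3.38568089e-05] [ 1.42905762e-01  2.10547592e-01  1.61652860e+00 -6.71994950e-04
  1.31458233e+00  1.83749809e+00]
[0.50842899 0.14303145 0.22292488] [ 3.24931628e-04  9.98090141e-01 -6.17734853e-02  3.38568089e-05] [ 1.42905762e-01  2.10547592e-01  1.61652860e+00 -6.71994950e-04
  1.31458233e+00  1.83749809e+00]
[0.50842899 0.14303145 0.22292488] [ 3.24931628e-04  9.98090141e-01 -6.17734853e-02  3.38568089e-05] [ 1.42905762e-01  2.10547592e-01  1.61652860e+00 -6.71994950e-04
  1.31458233e+00  1.83749809e+00]
```

View pics/s7z.png

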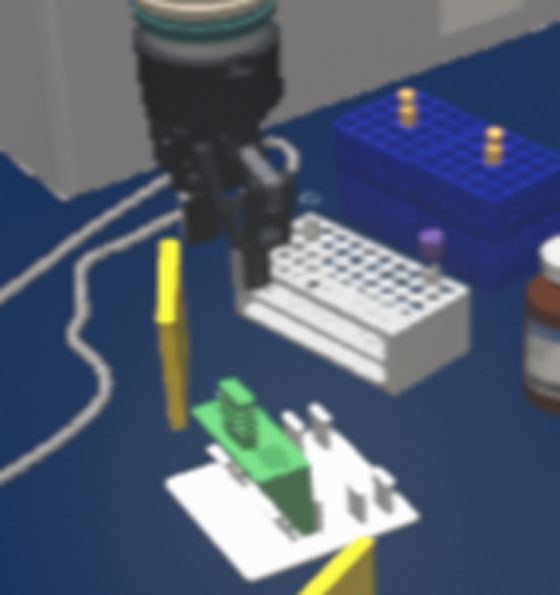

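```bash
python3 -m creep '{"slide":[[-0.004,0.007,-0.2],[-0.004,0.007,-0.4],[-0.004,0.007,-0.6],[-0.004,0.007,-0.75],[-0.004,0.007,-0.85],[-0.004,0.007,-0.925],[-0.004,0.007,-0.925],[-0.004,0.007,-0.925]],"twist":[[0,0,0],[0,0,0],[0,0,0],[0,0,0],[0,0,0],[0,0,0],[0,0,0],[0,0,0]],"fingers":[0.3,0.3,0.3,0.3,0.3,0.3,0.3,0.3]}' 100
python3 -m creep '{"slide":[[0,0,0],[0,0,0],[0,0,0],[0,0,0],[0,0,0]],"twist":[[0,0,0],[0,0,0],[0,0,0],[0,0,0],[0,0,0]],"fingers":[-1,-1,-1,-1,-1]}' 100
```

```text
clock: 12.5
position: [0.5077, 0.1453, 0.0847]
ee_rot: [0.0, 0.998, -0.061, 0.0]
contact_force: [0.8, -0.4, -0.2]
width: 0.0555
clock: 13.0
position: [0.5077, 0.1458, 0.0855]
ee_rot: [-0.0, 0.998, -0.06, 0.001]
contact_force: [-0.5, 0.4, 6.0]
width: 0.0268
```

```bash
python3 -m creep '{"slide":[[0,0,0.05],[0,0,0.15],[0,0,0.3],[0,0,0.5],[0,0,0.7],[0,0,0.9],[0,0,1],[0,0,1],[0,0,1]],"twist":[[0,0,0],[0,0,0],[0,0,0],[0,0,0],[0,0,0],[0,0,0],[0,0,0],[0,0,0],[0,0,0]],"fingers":[-1,-1,-1,-1,-1,-1,-1,-1,-1]}' 100
python3 - <<'E'
from m import *
d=cap('scene','s8'); e=cap('top','t8')
cv2.imwrite('pics/s8z.png',cv2.resize(d['img'][120:290,200:340],None,fx=4,fy=3.5,interpolation=cv2.INTER_CUBIC))
s=telemetry.get_state();print(s['position'],s['ee_rot'])
tcp=s['position']; a=np.radians(173); uy=np.array([np.cos(a),np.sin(a)]); ux=np.array([-np.cos(a-np.pi/2)*-1,np.sin(a-np.pi/2)])
for nm,D in(('s',d),('t',e)):
    P=cloud(D); hsv=cv2.cvtColor(D['img'],cv2.COLOR_BGR2HSV); H,S,V=np.moveaxis(hsv,-1,0)
    q=P[...,:2]-tcp[:2]; T=np.stack([q@ux,q@uy,P[...,2]-tcp[2]],-1)*1000
    k=(H>45)&(H<80)&(S>60)&(np.abs(T)<110).all(-1); b=T[k]; print(nm,k.sum(),np.round(np.percentile(b,[1,50,99],axis=0),1).tolist())
    for lo in range(-95,40,12):
        c=b[(b[:,2]>lo)&(b[:,2]<lo+12)]
        if len(c)>4: print(lo,len(c),np.round(np.percentile(c,[2,50,98],axis=0)[:,:2].T,1).tolist())
E
```

```text
clock: 13.9
position: [0.5066, 0.1457, 0.234]
ee_rot: [0.0, 0.998, -0.061, -0.0]
contact_force: [0.7, 0.2, -1.6]
width: 0.0268
[0.50605888 0.14557733 0.23290853] [ 3.34008698e-04  9.98161990e-01 -6.05844938e-02 -1.43173845e-03]
s 558 [[-47.4, -23.7, -71.6], [-30.7, -2.8, -11.2], [39.3, 12.3, 46.6]]
-83 8 [[-47.5, -44.9, -41.2], [-22.8, -18.6, -15.4]]
-71 20 [[-46.1, -43.4, -41.7], [-21.4, -17.7, -10.0]]
-59 41 [[-46.9, -42.9, -4.9], [-22.5, -10.6, -2.9]]
-47 47 [[-46.4, -43.4, 21.5], [-21.0, -6.3, 1.9]]
-35 61 [[-46.8, -42.6, 19.9], [-21.3, -5.9, 6.6]]
-23 109 [[-46.7, -40.1, 42.2], [-24.3, -2.9, 10.9]]
-11 201 [[-46.6, -20.9, 37.3], [-22.8, 0.3, 11.9]]
1 31 [[-23.9, 5.4, 18.5], [-7.2, 6.3, 12.1]]
13 11 [[0.1, 8.7, 13.3], [4.6, 5.8, 8.6]]
25 20 [[-15.2, 6.6, 14.7], [2.5, 5.4, 12.0]]
t 16 [[-49.4, -9.6, -9.7], [-42.1, 8.3, 28.8], [-35.6, 11.5, 86.3]]
-11 8 [[-42.1, -39.0, -35.6], [6.0, 7.0, 8.4]]
```

View pics/s8z.png

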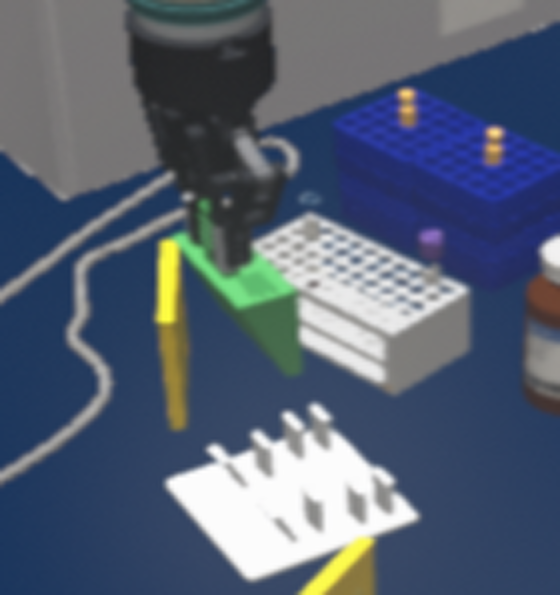

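```bash
python3 -m creep '{"slide":[[0.05,-0.2,0],[0.1,-0.4,0],[0.15,-0.6,0],[0.2,-0.8,0],[0.223,-0.882,0],[0.223,-0.882,0]],"twist":[[0,0,0.02],[0,0,0.04],[0,0,0.06],[0,0,0.08],[0,0,0.1015],[0,0,0.1015]],"fingers":[-1,-1,-1,-1,-1,-1]}' 100
python3 -m creep '{"slide":[[0.05,-0.2,0],[0.1,-0.4,0],[0.15,-0.6,0],[0.2,-0.8,0],[0.223,-0.882,0],[0.223,-0.882,0]],"twist":[[0,0,0.02],[0,0,0.04],[0,0,0.06],[0,0,0.08],[0,0,0.1015],[0,0,0.1015]],"fingers":[-1,-1,-1,-1,-1,-1]}' 100
python3 -m creep '{"slide":[[0.05,-0.2,0],[0.1,-0.4,0],[0.15,-0.6,0],[0.2,-0.8,0],[0.223,-0.882,0],[0.223,-0.882,0],[0.223,-0.882,0],[0.223,-0.882,0]],"twist":[[0,0,0.02],[0,0,0.04],[0,0,0.06],[0,0,0.08],[0,0,0.1015],[0,0,0.1015],[0,0,0.1015],[0,0,0.1015]],"fingers":[-1,-1,-1,-1,-1,-1,-1,-1]}' 100
cat > w.py <<'E'
from m import *
import sys
n=sys.argv[1]
d=cap('scene',n)
cv2.imwrite('pics/'+n+'z.png',cv2.resize(d['img'][190:370,310:450],None,fx=4,fy=3.3,interpolation=cv2.INTER_CUBIC))
s=telemetry.get_state(); print(tf(s['position']),s['ee_rot'],s['contact_force'],2*np.degrees(np.arctan2(s['ee_rot'][2],s['ee_rot'][1]))-90)
T=tf(cloud(d)); H,S,V=np.moveaxis(cv2.cvtColor(d['img'],cv2.COLOR_BGR2HSV),-1,0)
k=(H>45)&(H<80)&(S>60)&(abs(T[...,0])<75)&(T[...,1]>0)&(T[...,1]<110)&(T[...,2]>5)&(T[...,2]<300)
b=T[k]; print('wedge',len(b))
for lo in range(0,300,10):
    c=b[(b[:,2]>lo)&(b[:,2]<lo+10)]
    if len(c)>4: print(lo,len(c),np.round(np.percentile(c,[2,50,98],axis=0)[:,:2].T,1).tolist())
k=(S<70)&(V>110)&(abs(T[...,0])<65)&(T[...,1]>8)&(T[...,1]<60)&(T[...,2]>85)&(T[...,2]<125); b=T[k]; print('cass')
for lo in range(85,125,8):
    c=b[(b[:,2]>lo)&(b[:,2]<lo+8)]
    if len(c)>4: print(lo,len(c),np.round(np.percentile(c,[2,50,98],axis=0)[:,:2].T,1).tolist())
E
python3 w.py s9
```

```text
clock: 14.6
position: [0.5403, 0.0117, 0.2327]
ee_rot: [-0.0, 0.967, 0.254, -0.001]
contact_force: [-0.5, -0.0, -0.8]
width: 0.0261
clock: 15.2
position: [0.574, -0.1195, 0.233]
ee_rot: [-0.001, 0.839, 0.544, -0.001]
contact_force: [0.3, -0.1, -1.2]
width: 0.0264
clock: 16.0
position: [0.6071, -0.2491, 0.2342]
ee_rot: [-0.001, 0.625, 0.78, 0.0]
contact_force: [-0.1, -0.0, -0.3]
width: 0.0266
[  0.42915251  64.54323984 234.43093916] [-3.65512017e-04  6.25136362e-01  7.80515425e-01  2.57279843e-04] [ 0.3230851   0.67831615 -1.01665156] 12.615597254237258
wedge 686
160 18 [[-45.2, -43.5, -40.5], [38.3, 43.4, 49.7]]
170 25 [[-46.7, -43.4, -41.6], [39.9, 46.3, 54.6]]
180 31 [[-45.7, -42.8, -18.3], [38.8, 48.3, 59.2]]
190 51 [[-46.4, -42.9, 25.7], [42.6, 56.0, 65.4]]
200 44 [[-47.2, -43.6, -40.7], [41.4, 54.7, 67.6]]
210 60 [[-45.6, -43.5, -41.3], [40.6, 56.8, 72.8]]
220 364 [[-44.6, -21.9, 39.7], [40.0, 62.9, 75.7]]
230 20 [[-22.2, 7.0, 18.6], [61.6, 71.1, 74.6]]
240 31 [[-28.0, 2.6, 15.7], [52.7, 69.7, 76.0]]
250 17 [[-26.6, 5.9, 13.9], [58.3, 69.5, 71.3]]
260 18 [[1.3, 8.2, 15.6], [66.4, 69.1, 70.4]]
cass
85 68 [[-51.6, -10.9, 45.9], [30.2, 37.2, 38.6]]
93 62 [[-50.8, -11.4, 48.4], [28.9, 37.2, 38.3]]
101 67 [[-49.9, -11.4, 44.9], [29.6, 37.3, 38.8]]
109 170 [[-50.6, -9.2, 47.3], [28.8, 34.9, 38.4]]
117 6 [[-39.2, -11.1, 11.4], [32.0, 34.6, 39.3]]
```

View pics/s9z.png

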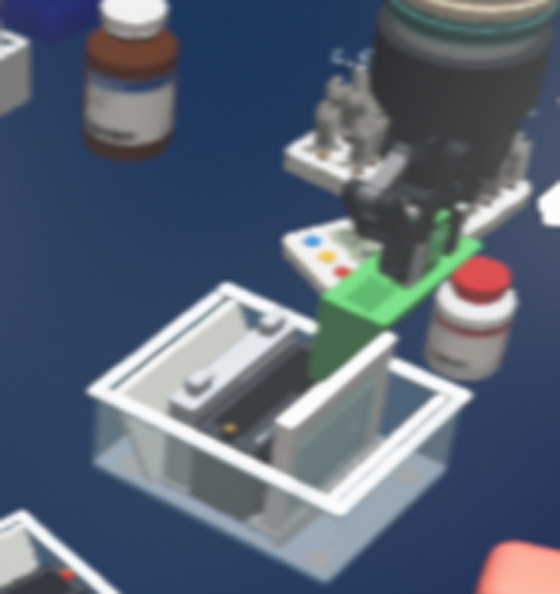

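```bash
python3 -m creep '{"slide":[[0.004,-0.02,0],[0.004,-0.02,-0.05],[0.004,-0.02,-0.15],[0.004,-0.02,-0.25],[0.004,-0.02,-0.35],[0.004,-0.02,-0.45],[0.004,-0.02,-0.55],[0.004,-0.02,-0.64],[0.004,-0.02,-0.64]],"twist":[[0,0,0],[0,0,0],[0,0,0],[0,0,0],[0,0,0],[0,0,0],[0,0,0],[0,0,0],[0,0,0]],"fingers":[-1,-1,-1,-1,-1,-1,-1,-1,-1]}' 100
python3 w.py s10
```

```text
clock: 16.95
position: [0.6065, -0.2533, 0.1357]
ee_rot: [-0.002, 0.625, 0.781, -0.0]
contact_force: [0.5, -1.0, -1.8]
width: 0.0265
[ -0.42349221  68.9143686  137.08336824] [-1.22996779e-03  6.24819863e-01  7.80767952e-01 -1.74067447e-04] [-0.2831876   0.152865    0.03496574] 12.661995003007078
wedge 584
70 20 [[-47.6, -45.5, 18.2], [44.3, 51.3, 59.4]]
80 27 [[-47.9, -45.3, 3.3], [44.0, 51.5, 61.7]]
90 33 [[-47.9, -45.1, -43.2], [44.9, 55.9, 65.8]]
100 39 [[-47.6, -44.8, -41.9], [44.1, 55.4, 68.4]]
110 45 [[-47.3, -45.2, -36.6], [45.3, 59.8, 74.5]]
120 322 [[-46.2, -24.5, 38.9], [45.1, 66.7, 79.5]]
130 16 [[-40.9, 2.6, 11.3], [65.0, 74.2, 77.7]]
140 26 [[-29.5, 3.5, 16.6], [58.9, 74.6, 79.4]]
150 19 [[-29.9, 4.9, 13.6], [61.5, 73.5, 75.6]]
160 16 [[-20.2, 4.8, 12.2], [62.8, 73.6, 74.7]]
cass
85 24 [[-52.2, -47.4, -37.1], [29.6, 36.6, 43.7]]
93 19 [[-52.9, -47.5, -36.2], [29.4, 37.1, 42.9]]
101 20 [[-51.9, -49.0, -41.0], [29.7, 35.8, 44.0]]
109 127 [[-50.8, -20.1, 44.9], [27.7, 33.4, 40.7]]
117 15 [[-45.3, -14.2, 5.5], [31.2, 43.0, 43.9]]
```

View pics/s10z.png

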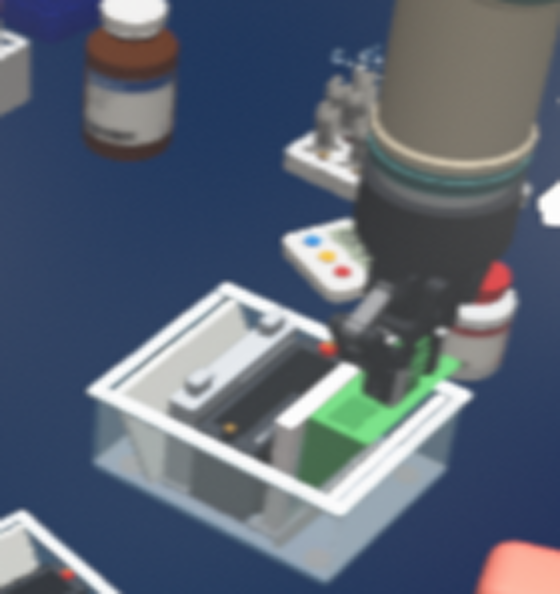

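```bash
python3 -m creep '{"slide":[[-0.002,0.009,-0.04],[-0.004,0.019,-0.08],[-0.006,0.029,-0.12],[-0.008,0.036,-0.15],[-0.009,0.039,-0.177],[-0.009,0.039,-0.177]],"twist":[[0,0,0],[0,0,0],[0,0,0],[0,0,0],[0,0,0],[0,0,0]],"fingers":[-1,-1,-1,-1,-1,-1]}' 100
python3 w.py s11
```

```text
clock: 17.6
position: [0.6063, -0.2481, 0.111]
ee_rot: [-0.001, 0.625, 0.781, -0.0]
contact_force: [0.8, 0.2, -1.3]
width: 0.0264
[2.76940062e-03 6.33946741e+01 1.11455711e+02] [-2.07661785e-04  6.24688602e-01  7.80873936e-01 -5.51286856e-05] [ 0.65168148 -0.11891586 -1.31156989] 12.681327183192607
wedge 516
60 10 [[-45.4, -43.0, -42.1], [41.9, 47.7, 56.4]]
70 32 [[-46.6, -44.4, -40.9], [40.7, 53.5, 62.9]]
80 40 [[-47.0, -44.0, -18.4], [40.7, 52.8, 66.2]]
90 117 [[-45.9, -33.8, 40.4], [36.9, 56.0, 73.3]]
100 236 [[-44.9, -21.8, 36.8], [39.5, 61.0, 73.7]]
110 22 [[-26.0, 5.7, 18.5], [62.2, 69.4, 74.3]]
120 28 [[-28.3, 4.4, 17.6], [52.8, 68.7, 73.7]]
130 15 [[-28.4, 3.1, 13.6], [57.8, 69.0, 70.6]]
140 9 [[-11.5, 3.1, 11.7], [60.8, 68.6, 72.7]]
cass
85 15 [[-51.5, -48.2, -44.3], [28.7, 33.5, 38.2]]
93 26 [[-51.0, -45.0, 20.3], [27.4, 36.4, 38.8]]
101 37 [[-51.9, -36.6, 9.6], [29.6, 37.0, 38.5]]
109 95 [[-51.0, -31.1, -8.4], [27.7, 33.5, 38.5]]
```

```bash
python3 -m creep '{"slide":[[-0.001,0.005,-0.014],[-0.002,0.01,-0.028],[-0.003,0.015,-0.042],[-0.004,0.02,-0.056],[-0.005,0.025,-0.07],[-0.006,0.029,-0.083],[-0.006,0.029,-0.083]],"twist":[[0,0,0],[0,0,0],[0,0,0],[0,0,0],[0,0,0],[0,0,0],[0,0,0]],"fingers":[-1,-1,-1,-1,-1,-1,-1]}' 110
python3 w.py s12
```

```text
clock: 18.35
position: [0.6059, -0.244, 0.0993]
ee_rot: [0.0, 0.625, 0.781, 0.0]
contact_force: [0.3, 0.2, 1.0]
width: 0.0263
[ 0.34220748 59.09717732 99.23538921] [1.96531893e-04 6.24636675e-01 7.80915473e-01 1.02392480e-04] [-0.06882609 -0.82543014 -0.59416674] 12.688947094248164
wedge 468
60 16 [[-45.8, -43.1, -41.2], [36.0, 46.7, 57.0]]
70 32 [[-46.7, -44.2, -41.4], [36.0, 48.7, 62.3]]
80 250 [[-45.3, -25.4, 38.3], [33.7, 54.7, 69.4]]
90 93 [[-44.3, -23.4, 38.8], [36.8, 59.7, 70.8]]
100 27 [[-26.5, 4.9, 16.2], [53.7, 65.3, 70.4]]
110 20 [[-28.9, 1.9, 20.0], [48.5, 64.6, 69.6]]
120 18 [[-18.1, 3.9, 13.6], [54.0, 64.8, 66.4]]
130 7 [[-1.8, 4.1, 8.7], [54.5, 64.6, 65.9]]
cass
85 32 [[-50.9, -45.3, 14.8], [24.1, 32.5, 34.7]]
93 36 [[-52.6, -32.7, -5.6], [25.8, 33.0, 35.3]]
101 34 [[-49.4, -41.7, -14.6], [25.0, 32.8, 34.7]]
109 75 [[-50.4, -32.8, -15.9], [23.7, 30.1, 34.5]]
```

View pics/s12z.png

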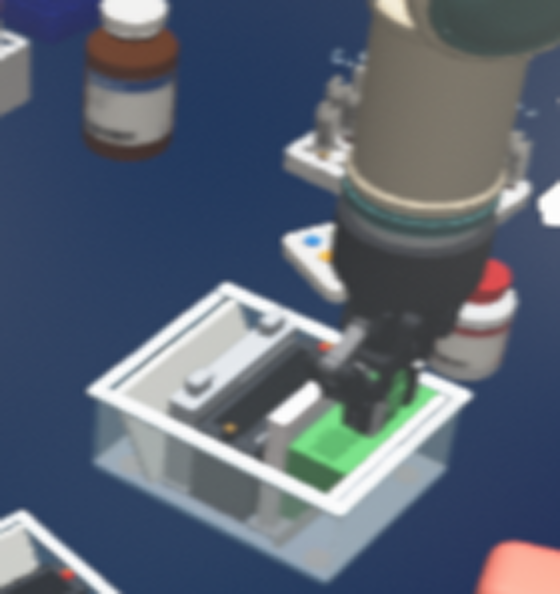

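```bash
python3 -m creep '{"slide":[[-0.001,0.005,-0.012],[-0.002,0.009,-0.024],[-0.003,0.013,-0.036],[-0.004,0.018,-0.048],[-0.004,0.018,-0.048]],"twist":[[0,0,0],[0,0,0],[0,0,0],[0,0,0],[0,0,0]],"fingers":[-1,-1,-1,-1,-1]}' 120
python3 - <<'E'
from m import *
s=telemetry.get_state(); print(tf(s['position']),s['contact_force'],s['moment'])
E
```

```text
clock: 18.9
position: [0.6058, -0.242, 0.0931]
ee_rot: [0.001, 0.624, 0.781, -0.0]
contact_force: [0.1, -2.1, 4.8]
width: 0.0264
[ 0.62980956 57.11628259 93.07113994] [ 0.1123485  -2.13155155  4.77930617] [-0.09845147 -0.03640586  0.5744902 ]
```

```bash
python3 -m creep '{"slide":[[-0.001,0.005,-0.012],[-0.002,0.009,-0.024],[-0.003,0.013,-0.035],[-0.003,0.013,-0.035]],"twist":[[0,0,0],[0,0,0],[0,0,0],[0,0,0]],"fingers":[-1,-1,-1,-1]}' 120
python3 w.py s13
```

```text
clock: 19.3
position: [0.6059, -0.2406, 0.0893]
ee_rot: [0.002, 0.624, 0.781, -0.0]
contact_force: [-0.9, -2.1, 10.6]
width: 0.0264
[ 1.07993595 55.82748838 89.26194428] [ 2.38799070e-03  6.24201109e-01  7.81260049e-01 -9.06177217e-05] [-0.89788581 -2.28126124 10.81767812] 12.752588579407515
wedge 439
60 20 [[-44.6, -42.7, 56.5], [35.7, 49.8, 59.4]]
70 231 [[-44.6, -24.3, 38.5], [30.0, 50.9, 65.9]]
80 110 [[-43.7, -20.1, 38.7], [31.1, 54.4, 66.9]]
90 26 [[-25.3, 4.2, 19.2], [46.7, 61.6, 66.6]]
100 20 [[-27.0, 3.0, 19.2], [46.8, 61.8, 66.5]]
110 17 [[-27.6, 5.4, 13.4], [50.5, 61.5, 62.5]]
120 7 [[-9.2, 4.3, 13.9], [51.5, 61.1, 65.0]]
cass
85 37 [[-52.4, -35.9, -6.1], [23.8, 29.9, 31.7]]
93 35 [[-52.4, -45.9, -13.7], [21.2, 29.6, 31.2]]
101 29 [[-50.3, -40.2, -18.6], [21.8, 30.1, 31.2]]
109 68 [[-50.4, -35.3, -19.7], [20.8, 26.5, 30.7]]
```

View pics/s13z.png

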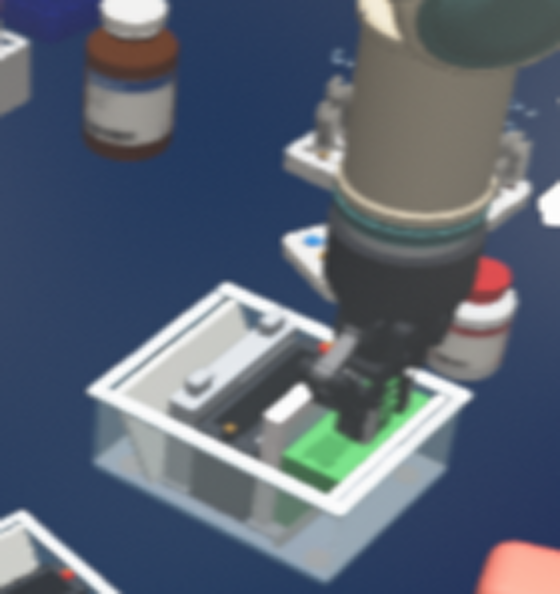

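```bash
python3 -m creep '{"slide":[[0,0.003,-0.007],[-0.001,0.005,-0.013],[-0.001,0.005,-0.013],[-0.001,0.005,-0.013]],"twist":[[0,0,0],[0,0,0],[0,0,0],[0,0,0]],"fingers":[-1,-1,-1,-1]}' 120
python3 w.py s14 | head -3
python3 - <<'E'
from m import *
for n in('s9','s10','s12','s13','s14'):
    d=load(n); T=tf(cloud(d)); H,S,V=np.moveaxis(cv2.cvtColor(d['img'],cv2.COLOR_BGR2HSV),-1,0)
    k=(H>45)&(H<80)&(S>60)&(T[...,0]>-38)&(T[...,0]<-18)&(T[...,1]>34)&(T[...,1]<72)&(V>150); print(n,k.sum(),np.nanmedian(T[k][:,2]),np.percentile(T[k][:,2],[10,90]))
E
```

```text
clock: 19.75
position: [0.606, -0.2404, 0.0887]
ee_rot: [0.003, 0.624, 0.781, -0.0]
contact_force: [-0.9, -2.8, 16.7]
width: 0.0264
[ 1.1997352  55.62919835 88.68459784] [ 3.15164686e-03  6.24142396e-01  7.81304201e-01 -2.88626134e-04] [-1.45736238 -3.22611727 16.59509179] 12.761003111712682
wedge 440
60 24 [[-44.9, -42.3, 55.8], [35.1, 49.6, 60.2]]
s9 138 224.36594388348163 [222.34053957 226.35337482]
s10 110 125.79631894515775 [124.43464428 128.32527793]
s12 131 89.23662525762066 [86.8874541  91.71824991]
s13 118 79.71509519764385 [76.98876872 81.87720461]
s14 118 78.79972370711275 [76.58027293 81.38689648]
```

```bash
python3 -m creep '{"slide":[[0,0,0],[0,0,0],[0,0,0],[0,0,0],[0,0,0],[0,0,0]],"twist":[[0,0,0],[0,0,0],[0,0,0],[0,0,0],[0,0,0],[0,0,0]],"fingers":[-1,-1,-1,-1,-1,-1]}' 120
python3 - <<'E'
from m import *
d=cap('scene','s15')
for n in('s6','s12','s15'):
    D=load(n); T=tf(cloud(D)); H,S,V=np.moveaxis(cv2.cvtColor(D['img'],cv2.COLOR_BGR2HSV),-1,0)
    k=(S<60)&(V>170)&(abs(T[...,0])<50)&(T[...,1]>15)&(T[...,1]<42)&(T[...,2]>108)&(T[...,2]<130); t=T[k]
    k2=(S<70)&(V>90)&(T[...,0]<-38)&(T[...,0]>-55)&(T[...,1]>12)&(T[...,1]<42)&(T[...,2]>20)&(T[...,2]<110); e=T[k2]
    print(n,len(t),'top z',np.percentile(t[:,2],[50,90]),'yfit slope dx',np.polyfit(t[:,0],t[:,1],1)[0],'edge lean',np.polyfit(e[:,2],e[:,1],1)[0],len(e), 'edge y',e[:,1].mean())
A=load('scene0'); 
a=A['img'].astype(int); b=d['img'].astype(int)
for nm,(u,v) in dict(brown=(343,212),red=(428,287),timer=(397,268)).items():
    print(nm,np.abs(a[v-15:v+15,u-8:u+8]-b[v-15:v+15,u-8:u+8]).mean())
s=telemetry.get_state();print(tf(s['position']),s['contact_force'],s['width'],s['clock'])
E
```

```text
clock: 20.4
position: [0.606, -0.2404, 0.0887]
ee_rot: [0.003, 0.624, 0.781, -0.0]
contact_force: [-0.1, -2.4, 17.4]
width: 0.0261
s6 192 top z [114.11308266 116.46947896] yfit slope dx -0.00275151621484037 edge lean 0.24179907724202723 124 edge y 31.58172403068751
s12 68 top z [114.0980049  115.96777252] yfit slope dx -0.016514411816867833 edge lean 0.09110080248139908 124 edge y 28.38296969536351
s15 59 top z [114.03872364 116.15574594] yfit slope dx -0.033470632756927854 edge lean -0.0017801217239100922 120 edge y 26.131936427506584
brown 0.9875
red 22.475
timer 92.08194444444445
[ 1.21126446 55.64574021 88.69004113] [-2.01848725 -2.59622429 15.67567277] 0.026544101393389367 20.45
```

View pics/s15.png

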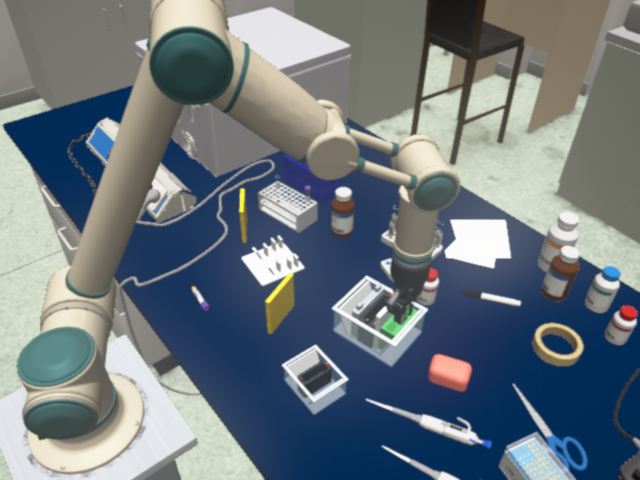

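```bash
python3 -c "
from rig import order; print(order.sign_off())"
```

```text
the job is handed in; nothing more can be done
None
```

The cassette is in the open (-y) cell against the gasket, and the wedge is pressed home beside it and still held. I handed in at about 20.5 s of the 64 s; no verdict is reported.

**What I did**
- **Cassette:** I stood it on the floor pad. On release it righted itself about 4 mm off the gasket, instead of leaning on it as I had meant. The wedge's inward drift closed that gap.
- **Wedge:** I turned it sloping face to the ramp and slid it down. It is held by the handle at the 120 N grip setting.

**Last checks**
- **Wedge height:** its top is at about 79 mm, which is the height when fully home. It did not slip in the grip.
- **Downward push:** the force on the tool is steady at 16–17 N. It rose sharply over the last half millimetre, so the foot is on the pad.
- **Cassette:** its top edge is still at its standing height and its lean is about 0. Its outer face is about 30–31 mm from the tank's centre plane, so the gasket is squeezed by about 3–4 mm. The squeeze and the wedge's push on the cassette were worked out from positions, not measured.
- **Cassette turn:** a fit to its partly hidden top edge gave about 0.03 rad. That is noisy but within the 0.08 limit.
- **Bystanders:** the brown bottle is unmoved in the images. The arm partly hid the red-capped bottle and the timer, so their image comparison failed. The parts still visible are in their old places, and the tool felt no sideways push beyond about 3 N.

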